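# Close the stage lamp's battery lid and hang the lamp

## Robot

A 7-joint arm with a two-finger parallel gripper is mounted at the origin on the work surface. World frame = base frame: x ahead of the robot, y to its left, z up, the work surface at z = 0. Lengths are in m, angles in rad, forces in N, time in s.
With the tool pointing down it reaches from about 0.4 to 0.875 m from the base axis. Payload 6.5 kg.
Tool frame: the origin (TCP) lies midway between the tips of the shut fingers; the grasp point (between the pads) lies 19 mm behind it; z points along the fingers, y is the line along which they close (so a half turn about z gives the same grasp; the last joint's range is limited). The gripper opens to 88 mm and grips with 3 to 60 N. Pads are 18 mm wide; open, the fingers measure 123 mm over their backs; the gripper's body (75 mm by 187 mm) begins 45 mm behind the grasp point.
Start: joints at [-1.29, 0.536, -0.004, 1.538, 0.003, 1.067, -0.071], TCP at [0.221, 0.611, 0.239] pointing down, gripper open.
Joint ranges: [-2.7, 2.7], [-0.37, 2.16], [-1.27, 1.26], [0.24, 2.4], [-1.31, 4.45], [0.19, 1.91], [-2.76, 2.76]. Speed limits (rad/s): [2.39, 2.39, 3.14, 3.14, 3.14, 3.14, 3.14].

## Interface

Orientations are given as a 3x3 rotation matrix whose columns are the frame's x, y, z axes.
In Python, from bench import r gives the robot as it stands.
- The arm moves only by the shell command python3 -m crank 'ROWS' [FORCE]. ROWS is JSON, a list of rows, each a list of 5 numbers: the opening, from 0 (shut) to 1 (fully open), then the shift along the tool's x, y, z in mm, then the turn about the tool's z in rad. In form: [[claw, tx, ty, tz, twist], ...]. A call has 1 to 5 rows; each row shifts and turns the commanded pose from where the row before left it, along the tool's axes as they then stand; what a row does not reach is not made up. A row lasts 1/8 s, in which the tool goes at most 62.5 mm and 10.7 degrees, less where a joint would pass 70% of its speed; a pose out of reach is approached as far as the arm can. A call with a gripper value outside its range is refused whole. The fingers move at their own pace and stop on an object; FORCE is the grip in N (left out, the last holds). Time passes only in rows, so rows that do not move let the fingers close. It gives the time, the measured TCP pose, the force, the opening and the grip force at its end, in the units of the state.
- r.get_state(): the state, without advancing time (a new reading comes with each control period).
- r.get_image(name): name is "scene" or "top" or "wrist"; returns a dict with "color" (384x512x3 uint8, blue, green, red), "z_map" (384x512 float32, m along the optical axis (not along the pixel's ray), 0 where there is no reading), "K" (3x3 intrinsics, pixels), "view" (4x4, takes a point from world to camera coordinates). Camera axes: x right, y down, z forward; pixel columns grow to the right and rows downward; lengths in m; the calibration is good to about 2 mm. The wrist camera is an equidistant fisheye: a pixel r from the principal point sees the ray r / f radians off the axis. A picture is of the moment at which its call begins.
- r.sign_off(): hands the job in; it is judged then, once.
The state is a dict: "time": time; "qpos": joint angles; "joint_vel": joint speeds; "joint_efforts": joint torques, N m; "tcp_pos": TCP position; "ee_rot": TCP orientation; "ft_force": force on the tool from outside, world axes, zero at the start; "moment": the same for the moment, N m; "finger_gap": finger opening in m; "grip_force": force on a finger pad.
Only numpy, scipy, OpenCV 4.12 (cv2) and the standard library are available. Lean on these libraries where they do the work, as an engineer would, in place of code of your own. Each camera call takes 0.05 s, during which the arm holds its last target. There are 200 camera calls.

## Task

Get the yellow lamp ready for the miniature stage: first press the free end of its grey battery lid down past the red spring catch until it clicks and stays shut by itself, then pick the lamp up and hang it by its steel loop on the slanted peg, well down the peg, so that it hangs freely with its lens pointing down. Leave everything else on the table as it stands.

Things in the scene. Friction and masses are not known exactly. Their poses are not given: they have to be found in the camera images.
- lamp_centre (a point): Centre of the loose yellow box-shaped lamp, half-way up. The box is 130 mm long (x -70 to +60 from here), 52 wide (y), 44 high, flat on its underside; about 0.45 kg, balanced within 10 mm of here. x points along it to its steel loop, z up out of its top, where the lid is. A round lens ring, 43 mm across, sticks out 14 mm at the -x end. Its plain side walls (y = +-26) can be gripped.
- lamp_loop (a point): Centre of the opening of the lamp's hanging loop, 77 mm along the lamp's x from its centre and 14 mm lower. The loop is a rigid U of round steel bar 10 mm thick, lying flat in the lamp's x-y plane at its +x end; the opening is 34 mm (x) by 36 mm (y). The end bar's axis is 22 mm beyond this point. Axes as the lamp.
- lid (a joint): Angle of the lamp's grey battery lid (plate 104 x 40 x 6 mm), rad: 0 flat shut, grows as it opens, 1.0 at most. A sprung, stiff hinge holds it open, and it springs up again when let go unless caught. Its white end lug meets the catch's slope at about 0.13 and clicks under it at about 0.01. Pressing on the grooves takes some 6 to 14 N.
- lid_hinge (a point): Hinge axis of the lid, mid-width and mid-thickness: 62 mm behind the lamp centre (lamp -x, near the lens) and 25 mm above it. The axis runs along the lamp's y. Axes turn with the lid: x from the hinge to its free end, z out of its outer face.
- lid_press (a point): Where to press the lid: on its outer (upper) face by the dark grooves, 85 mm from the hinge towards the free end and 3 mm out from its mid-plane. Moves with the lid; axes as lid_hinge.
- catch_top (a point): Top of the lamp's red spring catch, 20 mm wide, standing just beyond the free end of the shut lid: 53 mm along the lamp's x from its centre, and 12 mm above the top of the shut lid. The catch covers x 46 to 58 mm and gives way up to 7 mm towards lamp +x when the lid's lug is pushed down its slope. Do not press on it.
- peg: Round aluminium peg, 16 mm thick, round end. Origin: its root on the front of an upright wooden board (50 mm wide, 235 high, on a fixed steel foot 160 x 160 x 12 mm), 215 mm above the table. z points along the peg to its tip, 90 mm away, rising 40 degrees above level away from the board, roughly towards the robot; y is level, across the board.
- tombstone: Bystander, loose, to be left alone: grey model gravestone with a dark cross, 80 mm wide, 104 mm high, on a wooden foot. Origin under its middle.
- tape: Bystander, loose, to be left alone: roll of black tape lying flat, 100 mm across, 48 mm high. Origin under its middle.
- mug: Bystander, loose, to be left alone: blue mug, 80 mm across, 90 mm high. Origin under its middle.
- tower: Bystander, loose, to be left alone: white plaster model tower, 56 mm across, 105 mm high. Origin under its middle.
- candle: Bystander, loose, to be left alone: model candle on a dish, 80 mm across, 52 mm high. Origin under its middle.
- spray: Bystander, loose, to be left alone: blue bottle, 52 mm across, 150 mm high. Origin under its middle.
Mind the look-alikes: they are no part of the job. Of the things like the part that bears lamp_centre, leave any that is pink or purple; of the rest the larger one is meant.

How it is judged:
By the outcome, as a careful person would: the job done as asked, in the order asked, and still so for the second after the job is handed in, with the robot touching nothing.
It also fails if it takes over 64 s, if anything falls off the work surface, if the arm or the gripper's body presses on something with over 40 N, if the wrist force passes 120 N, or if a joint passes its speed limit or range.

## Working session

There is one attempt and no reset: what is moved stays moved. The work goes in short steps, Python scripts to look and compute and a shell command to move; the robot and the scene stay as the last step left them, time stands still between calls to the robot, and variables do not carry over. Pictures are saved under pics/ and viewed, at most 10 in all, crops included, and the job is handed in when it is done.

```bash
ls; mkdir -p pics
python3 - <<'E'
from bench import r
import cv2,numpy as np
s=r.get_state(); print({k:np.round(v,3).tolist() for k,v in s.items()})
a=[]
for n in("scene","top"):
    d=r.get_image(n); np.savez(f"pics/{n}0.npz",**d); cv2.imwrite(f"pics/{n}0.png",cv2.resize(d["color"],(800,600))); print(n,d["K"].round(1).tolist(),d["view"].round(3).tolist())
E
```

```text
pics
{'time': 0.0, 'qpos': [-1.29, 0.537, -0.004, 1.539, 0.003, 1.067, -0.071], 'joint_vel': [0.0, -0.001, -0.001, -0.0, -0.0, 0.0, -0.0], 'joint_efforts': [-0.0, -57.098, 0.991, -25.16, -0.056, 0.018, 0.0], 'tcp_pos': [0.221, 0.611, 0.238], 'ee_rot': [[-0.941, 0.34, -0.001], [0.34, 0.94, -0.002], [-0.0, -0.002, -1.0]], 'ft_force': [-0.762, -0.182, -0.795], 'moment': [-0.051, -0.03, 0.004], 'grip_force': 0.0, 'finger_gap': 0.088}
scene [[405.5, 0.0, 250.1], [0.0, 405.5, 193.6], [0.0, 0.0, 1.0]] [[0.182, 0.983, 0.002, -0.045], [0.541, -0.098, -0.835, -0.153], [-0.821, 0.153, -0.55, 1.843], [0.0, 0.0, 0.0, 1.0]]
top [[391.1, 0.0, 253.2], [0.0, 391.1, 198.2], [0.0, 0.0, 1.0]] [[0.014, -1.0, -0.005, -0.033], [-0.994, -0.013, -0.104, 0.565], [0.104, 0.006, -0.995, 1.293], [0.0, 0.0, 0.0, 1.0]]
```

View pics/scene0.png

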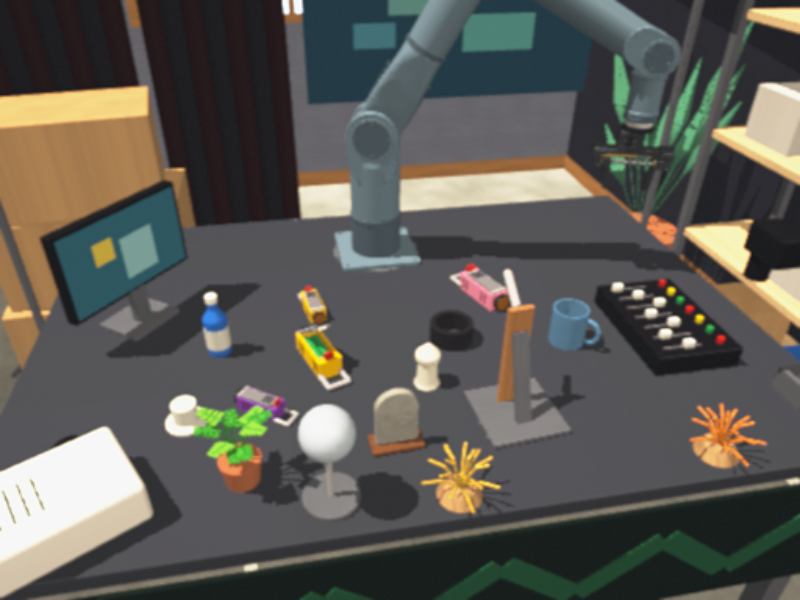

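View pics/top0.png

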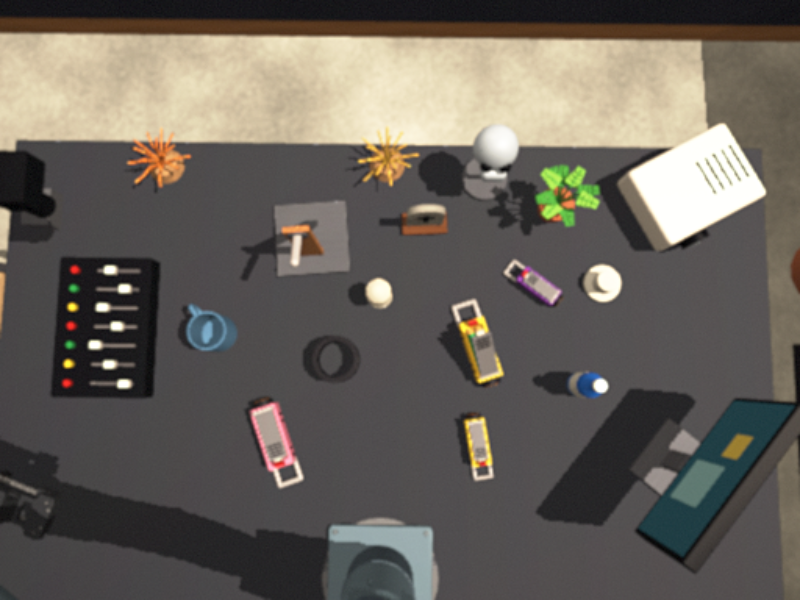

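Both views agree. The lamp-like things, by top-view pixel (800x600), are: large yellow lamp (477,345), small yellow (478,447), pink (272,440) and purple (535,282). I choose the larger yellow one at (477,345), loop end away from the robot. The peg and board are at (300,245). Next is a close crop and a measurement.

```bash
cat > h.py <<'E'
import numpy as np,cv2
from bench import r
def load(n): 
    return dict(np.load(f"pics/{n}.npz"))
def snap(n,tag):
    d=r.get_image(n); np.savez(f"pics/{n}{tag}.npz",**d); return d
def pts(d,mask):
    v,u=np.nonzero(mask&(d["z_map"]>0)); z=d["z_map"][v,u]; K=d["K"]
    c=np.stack([(u-K[0,2])/K[0,0]*z,(v-K[1,2])/K[1,1]*z,z],1)
    T=np.linalg.inv(d["view"]); return c@T[:3,:3].T+T[:3,3],u,v
def proj(d,p):
    c=d["view"][:3,:3]@np.asarray(p)+d["view"][:3,3]; q=d["K"]@c; return q[:2]/q[2]
def ray(d,u,v,h):
    T=np.linalg.inv(d["view"]); K=d["K"]
    g=T[:3,:3]@np.array([(u-K[0,2])/K[0,0],(v-K[1,2])/K[1,1],1]); o=T[:3,3]
    return o+g*(h-o[2])/g[2]
def crop(d,x0,x1,y0,y1,s): return cv2.resize(d["color"][y0:y1,x0:x1],None,fx=s,fy=s,interpolation=cv2.INTER_CUBIC)
E
python3 - <<'E'
from h import *
t=load("top0"); s=load("scene0")
a=crop(t,280,330,185,255,8); b=crop(s,180,230,200,255,8)
im=np.zeros((560,800,3),np.uint8); im[:a.shape[0],:400]=a; im[:b.shape[0],400:]=b; cv2.imwrite("pics/c1.png",im)
for n,d,(x0,x1,y0,y1) in(("top",t,(280,330,185,255)),("scene",s,(180,230,200,255))):
    hsv=cv2.cvtColor(d["color"],cv2.COLOR_BGR2HSV)
    m=np.zeros(hsv.shape[:2],bool); m[y0:y1,x0:x1]=True
    for nm,lo,hi in(("yel",(20,120,60),(34,255,255)),("red",(0,140,60),(8,255,255)),("grey",(0,0,60),(179,60,255)),):
        mm=(cv2.inRange(hsv,lo,hi)>0)&m; P,u,v=pts(d,mm)
        P=P[P[:,2]>.005]
        print(n,nm,len(P),np.median(P,0).round(3),P.min(0).round(3),P.max(0).round(3))
        if nm=="yel":
            q=P[(P[:,2]>.02)]; print(cv2.minAreaRect((q[:,:2]*1000).astype(np.float32)), np.percentile(P[:,2],[5,25,50,75,95]).round(3))
# peg/board
P,u,v=pts(t,np.ones((384,512),bool))
for z0 in (.15,.2,.22,.24,.26): 
    k=(u>165)&(u<230)&(v>120)&(v<185)&(P[:,2]>z0)&(P[:,2]<z0+.02); print(z0,k.sum(),P[k].mean(0).round(3),P[k].min(0).round(3),P[k].max(0).round(3))
E
```

```text
top yel 230 [ 0.486 -0.195  0.044] [ 0.41  -0.251  0.006] [ 0.553 -0.161  0.067]
((480.1104431152344, -207.8472900390625), (133.69569396972656, 52.71809387207031), 18.5712833404541) [0.014 0.037 0.044 0.047 0.05 ]
top red 16 [ 0.538 -0.189  0.062] [ 0.534 -0.193  0.005] [ 0.55  -0.179  0.067]
top grey 681 [ 0.49  -0.206  0.018] [ 0.379 -0.286  0.005] [ 0.617 -0.117  0.118]
scene yel 419 [ 0.514 -0.208  0.035] [ 0.311 -0.252  0.005] [ 0.558 -0.162  0.063]
((443.02227783203125, -209.72412109375), (228.86907958984375, 80.94605255126953), 4.09320592880249) [0.009 0.023 0.035 0.044 0.048]
scene red 18 [ 0.544 -0.189  0.06 ] [ 0.539 -0.196  0.052] [ 0.547 -0.182  0.067]
scene grey 340 [ 0.511 -0.198  0.007] [ 0.288 -0.293  0.005] [ 0.618 -0.098  0.116]
0.15 16 [0.688 0.153 0.159] [0.684 0.136 0.151] [0.716 0.184 0.169]
0.2 18 [0.684 0.152 0.212] [0.679 0.135 0.202] [0.697 0.182 0.219]
0.22 124 [0.685 0.16  0.234] [0.657 0.136 0.22 ] [0.697 0.185 0.24 ]
0.24 43 [0.657 0.156 0.25 ] [0.638 0.146 0.24 ] [0.695 0.165 0.259]
0.26 50 [0.628 0.155 0.271] [0.615 0.148 0.26 ] [0.644 0.163 0.279]
```

View pics/c1.png

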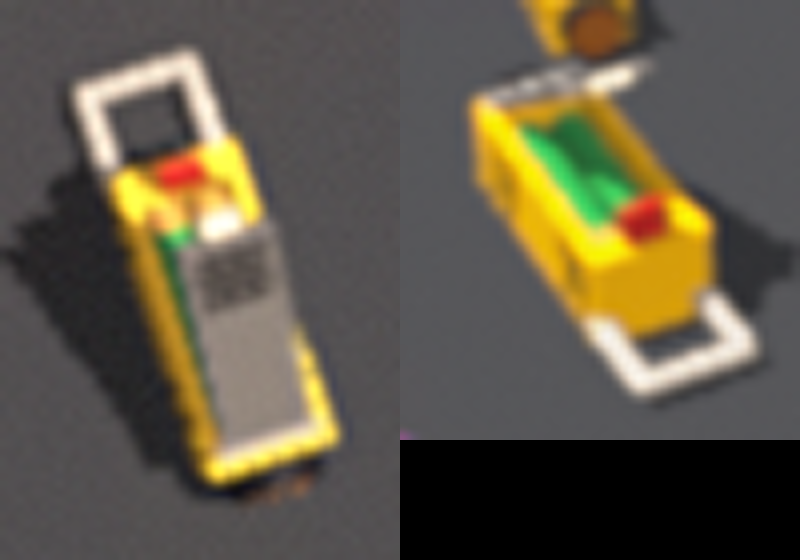

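The crop shows the large yellow lamp with its open grey lid, green cells inside, the red catch at crop (180,170) and the white loop at (145,100), pointing away from the robot. The choice is confirmed. Now I measure exact poses: lamp axis, lid angle and peg line.

Run:
```python
from h import *
t=load("top0"); s=load("scene0")
ang=np.radians(18.57); ex=np.array([np.cos(ang),np.sin(ang),0]); c=np.array([.485,-.206,.022])
# top: loop (bright, low) + body-edge estimates
hsv=cv2.cvtColor(t["color"],cv2.COLOR_BGR2HSV); V,U=np.mgrid[:384,:512]
m=(U>285)&(U<310)&(V>188)&(V<209)&(hsv[...,2]>130)&(hsv[...,1]<90)
v,u=np.nonzero(m); L=np.array([ray(t,a,b,.012)[:2] for a,b in zip(u,v)])
print("loop rect top",len(L),cv2.minAreaRect((L*1000).astype(np.float32)))
# body top outline, yellow top face: hull of yellow pixels cast on z=.044
y=(cv2.inRange(hsv,(18,120,100),(34,255,255))>0)&(U>285)&(U<325)&(V>195)&(V<250)
v,u=np.nonzero(y); L=np.array([ray(t,a,b,.044)[:2] for a,b in zip(u,v)])
print("body rect top",len(L),cv2.minAreaRect((L*1000).astype(np.float32)))
# lid
g=(hsv[...,1]<60)&(hsv[...,2]>90)&(U>295)&(U<325)&(V>205)&(V<245)
P,u,v=pts(t,g); P=P[P[:,2]>.045]; q=P-c; lx=q@ex; ly=q@np.array([-ex[1],ex[0],0])
k=np.polyfit(lx,q[:,2],1); print("lid n",len(P),"slope ang",np.arctan(k[0]),"lx",lx.min(),lx.max(),"ly",np.median(ly),"z@hinge",np.polyval(k,-.062))
# peg
for n,d,box in(("top",t,(175,205,140,175)),("scene",s,(310,345,165,200))):
    P,u,v=pts(d,np.ones((384,512),bool)); hs=cv2.cvtColor(d["color"],cv2.COLOR_BGR2HSV)[v,u]
    k=(u>box[0])&(u<box[1])&(v>box[2])&(v<box[3])&(P[:,2]>.225)&(P[:,2]<.3)&(hs[:,1]<60)&(hs[:,2]>100)&(P[:,0]<.75)
    p=P[k]; m=p.mean(0); w=np.linalg.svd(p-m)[2][0]; w*=np.sign(w[2])
    tt=(p-m)@w; print(n,k.sum(),m.round(4),w.round(3),"ends",(m+w*tt.min()).round(3),(m+w*tt.max()).round(3))
# board: orange
for n,d,box in(("top",t,(170,215,135,170)),("scene",s,(310,350,190,260))):
    P,u,v=pts(d,np.ones((384,512),bool)); hs=cv2.cvtColor(d["color"],cv2.COLOR_BGR2HSV)[v,u]
    k=(u>box[0])&(u<box[1])&(v>box[2])&(v<box[3])&(hs[:,1]>110)&(hs[:,0]<20)&(P[:,0]>.6)&(P[:,0]<.75)&(P[:,2]>.03)
    p=P[k]; print(n,"board",k.sum(),p.min(0).round(3),p.max(0).round(3)); q=p[p[:,2]>.228]
    if len(q)>5: print(cv2.minAreaRect((q[:,:2]*1000).astype(np.float32)))
# foot
P,u,v=pts(t,np.ones((384,512),bool)); k=(u>165)&(u<235)&(v>120)&(v<185)&(P[:,2]>.008)&(P[:,2]<.016)
print("foot",cv2.minAreaRect((P[k][:,:2]*1000).astype(np.float32)))
```

```text
loop rect top 124 ((568.2504272460938, -179.06459045410156), (42.03328323364258, 58.72789764404297), 18.37700080871582)
body rect top 279 ((482.0685119628906, -206.12640380859375), (134.63278198242188, 59.24790573120117), 19.042896270751953)
lid n 300 slope ang 0.6009866248514136 lx -0.05850977461585719 0.032326594639240196 ly 0.0008886396369339475 z@hinge 0.029303331472813776
top 119 [0.6495 0.156  0.2549] [-0.808 -0.049  0.588] ends [0.685 0.158 0.229] [0.617 0.154 0.278]
scene 129 [0.6509 0.1562 0.2544] [-0.774 -0.063  0.63 ] ends [0.68  0.159 0.231] [0.622 0.154 0.278]
top board 221 [0.683 0.135 0.032] [0.728 0.185 0.242]
((690.2152709960938, 160.3048095703125), (11.589488983154297, 49.19230270385742), 2.6746315956115723)
scene board 532 [0.684 0.135 0.031] [0.704 0.186 0.24 ]
((692.7646484375, 161.25186157226562), (17.525081634521484, 51.068050384521484), 4.673484802246094)
foot ((726.5538330078125, 167.30169677734375), (215.42745971679688, 226.15365600585938), 4.797641754150391)
```

Measured: lamp centre is about (0.488,-0.205) with heading 18.6°, lid angle about 0.60. The peg root is about (0.683,0.160,0.215), heading 4° off -x. I first turn the tool in place by 2.47 rad so that its y lies along the lamp's y, with the fingers shut.

```bash
python3 -m crank '[[0,0,0,0,0.177],[0,0,0,0,0.177],[0,0,0,0,0.177],[0,0,0,0,0.177],[0,0,0,0,0.177]]' 10 >/dev/null
python3 -m crank '[[0,0,0,0,0.177],[0,0,0,0,0.177],[0,0,0,0,0.177],[0,0,0,0,0.177],[0,0,0,0,0.177]]' >/dev/null
python3 -m crank '[[0,0,0,0,0.177],[0,0,0,0,0.177],[0,0,0,0,0.177],[0,0,0,0,0.17],[0,0,0,0,0]]'
cat >> h.py <<'E'
def togo(p,hd=None):
    """shift in tool mm to world point p, and twist so that tool x heads hd deg"""
    s=r.get_state(); R=np.array(s["ee_rot"]); d=R.T@(np.array(p)-s["tcp_pos"])*1000
    h=np.degrees(np.arctan2(R[1,0],R[0,0])); print("t",round(float(s["time"]),2),"shift",d.round(1),"head",round(h,1), "twist",None if hd is None else round(np.radians((h-hd+180)%360-180),3),"F",np.round(s["ft_force"],1),"q",np.round(s["qpos"],2))
c=np.array([.488,-.205,.022]); HD=18.6
ex=np.array([np.cos(np.radians(HD)),np.sin(np.radians(HD)),0]); ez=np.array([0,0,1.])
def lidpt(a,d=.085,o=.003): return c-.062*ex+.025*ez+d*(np.cos(a)*ex+np.sin(a)*ez)+o*(-np.sin(a)*ex+np.cos(a)*ez)
E
python3 -c "
from h import *
togo(lidpt(.6)+[0,0,.13],18.6)"
```

```text
time: 1.98
tcp_pos: [0.2206, 0.6111, 0.2382]
ee_rot: [[0.947, 0.32, 0.0], [0.32, -0.947, -0.001], [-0.0, 0.001, -1.0]]
ft_force: [0.1, -0.5, 0.2]
finger_gap: 0.0006
grip_force: 0.0
t 1.98 shift [ -1.3 858.8  11.6] head 18.7 twist 0.001 F [ 0.1 -0.5  0.2] q [-1.67  0.59  0.57  1.56 -0.34  1.09 -2.27]
```

```bash
python3 -m crank '[[0,10,50,0,0],[0,10,60,0,0],[0,10,60,0,0],[0,10,60,0,0],[0,0,60,0,0]]' >/dev/null
python3 -m crank '[[0,0,60,0,0],[0,0,60,0,0],[0,0,60,0,0],[0,0,60,0,0],[0,0,60,0,0]]' >/dev/null
python3 -m crank '[[0,-10,60,0,0],[0,-10,60,0,0],[0,-10,60,0,0],[0,-10,60,0,0],[0,0,29,0,0]]'
python3 - <<'E'
from h import *
togo(lidpt(.6)+[0,0,.05],18.6)
d=snap("scene",1); a=crop(d,150,280,110,250,4); cv2.imwrite("pics/c2.png",a)
E
```

```text
time: 3.85
tcp_pos: [0.4937, -0.207, 0.2389]
ee_rot: [[0.948, 0.318, 0.0], [0.318, -0.948, -0.001], [-0.0, 0.001, -1.0]]
ft_force: [-0.6, 0.8, -0.6]
finger_gap: 0.0005
grip_force: 0.0
t 3.85 shift [ 1.7 -3.9 91.4] head 18.5 twist -0.001 F [-0.6  0.8 -0.6] q [-0.32  0.44  0.83  1.88 -0.38  0.99 -0.57]
```

View pics/c2.png

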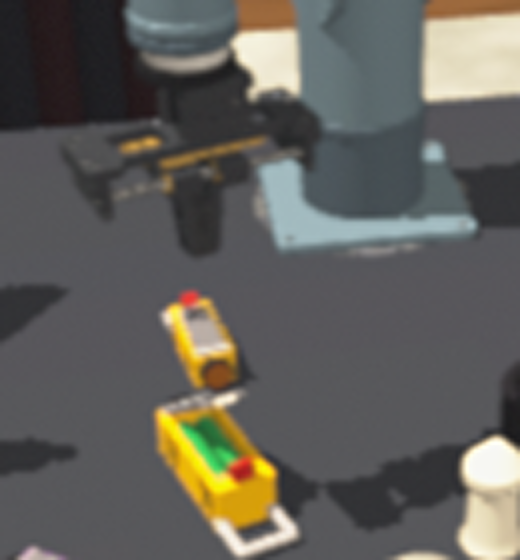

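The shut fingers are above the lamp (crop ~(200,240)), with the lid below them and the lamp undisturbed. Next I drop to just above the lid.

```bash
python3 -m crank '[[0,0,-2,40,0],[0,0,-2,40,0],[0,0,0,40,0],[0,0,0,10,0],[0,0,0,0,0]]'
python3 - <<'E'
from h import *
for a in (.6,.5,.4,.3,.2,.1,.0): print(a); togo(lidpt(a))
E
```

```text
time: 4.53
tcp_pos: [0.493, -0.1992, 0.109]
ee_rot: [[0.948, 0.32, -0.0], [0.32, -0.948, 0.0], [-0.0, -0.0, -1.0]]
ft_force: [-1.1, -0.6, 0.6]
finger_gap: 0.0003
grip_force: 0.0
0.6
t 4.53 shift [-0.1  3.9 11.6] head 18.6 twist None F [-1.1 -0.6  0.6] q [-0.2   0.62  0.67  1.97 -0.56  0.74 -0.44]
0.5
t 4.53 shift [ 4.6  3.9 18.6] head 18.6 twist None F [-1.1 -0.6  0.6] q [-0.2   0.62  0.67  1.97 -0.56  0.74 -0.44]
0.4
t 4.53 shift [ 8.5  3.9 26.2] head 18.6 twist None F [-1.1 -0.6  0.6] q [-0.2   0.62  0.67  1.97 -0.56  0.74 -0.44]
0.3
t 4.53 shift [11.7  3.9 34. ] head 18.6 twist None F [-1.1 -0.6  0.6] q [-0.2   0.62  0.67  1.97 -0.56  0.74 -0.44]
0.2
t 4.53 shift [14.1  3.9 42.2] head 18.6 twist None F [-1.1 -0.6  0.6] q [-0.2   0.62  0.67  1.97 -0.56  0.74 -0.44]
0.1
t 4.53 shift [15.7  3.9 50.6] head 18.6 twist None F [-1.1 -0.6  0.6] q [-0.2   0.62  0.67  1.97 -0.56  0.74 -0.44]
0.0
t 4.53 shift [16.4  3.9 59. ] head 18.6 twist None F [-1.1 -0.6  0.6] q [-0.2   0.62  0.67  1.97 -0.56  0.74 -0.44]
```

```bash
python3 -m crank '[[0,0,4,6,0],[0,0,0,6,0],[0,2,0,3,0],[0,2.5,0,4,0],[0,2,0,4,0]]'
python3 -m crank '[[0,2,0,4,0],[0,1.5,0,4,0],[0,1.5,0,4,0],[0,1,0,4,0],[0,0,0,0,0]]'
python3 -c "
from h import *
togo(lidpt(.1))
togo(lidpt(.0))"
```

```text
time: 5.15
tcp_pos: [0.5006, -0.2012, 0.0856]
ee_rot: [[0.948, 0.318, 0.0], [0.318, -0.948, -0.0], [0.0, 0.0, -1.0]]
ft_force: [-0.6, -0.5, 1.5]
finger_gap: 0.001
grip_force: 0.7
time: 5.78
tcp_pos: [0.5061, -0.1988, 0.0694]
ee_rot: [[0.948, 0.318, -0.0], [0.318, -0.948, 0.0], [-0.0, -0.0, -1.0]]
ft_force: [-1.2, -0.1, 0.4]
finger_gap: 0.0005
grip_force: 0.3
t 5.78 shift [ 3.2  0.1 10.9] head 18.6 twist None F [-1.2 -0.1  0.4] q [-0.16  0.7   0.61  1.95 -0.62  0.69 -0.41]
t 5.78 shift [ 3.9  0.1 19.4] head 18.6 twist None F [-1.2 -0.1  0.4] q [-0.16  0.7   0.61  1.95 -0.62  0.69 -0.41]
```

There is almost no force yet, so I look before going on.

Run:
```python
from h import *
d=snap("scene",2); a=crop(d,170,250,170,260,5)
e=snap("top",2); b=crop(e,275,345,180,270,5); im=np.zeros((450,750,3),np.uint8); im[:,:400]=a; im[:,400:]=b; cv2.imwrite("pics/c3.png",im)
```

```text
(no output)
```

View pics/c3.png

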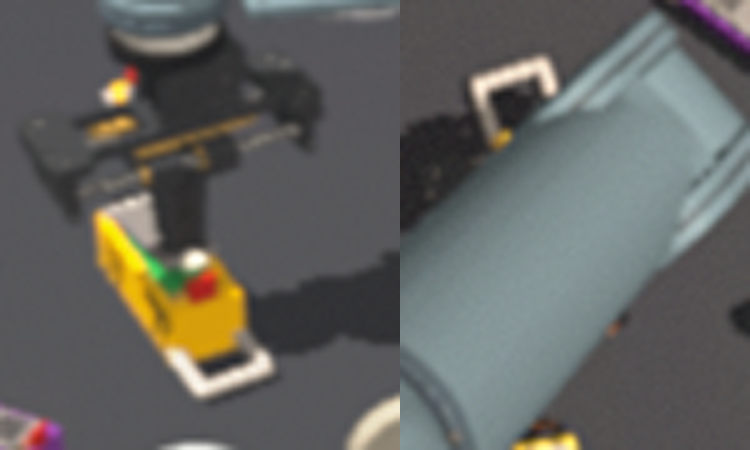

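The finger is on the lid, whose white lug (195,258) is now low beside the catch (205,285). The loop has not shifted. I continue pressing.

```bash
python3 -m crank '[[0,1,0,3,0],[0,1,0,3,0],[0,0,0,3,0],[0,0,0,0,0]]'
python3 -m crank '[[0,0,0,3,0],[0,0,0,3,0],[0,0,0,0,0]]'
python3 -m crank '[[0,0,0,2,0],[0,0,0,2,0],[0,0,0,0,0],[0,0,0,0,0]]'
python3 -c "
from h import *
togo(lidpt(.0))"
```

```text
time: 6.38
tcp_pos: [0.5081, -0.1982, 0.0605]
ee_rot: [[0.948, 0.318, 0.0], [0.318, -0.948, 0.0], [0.0, -0.0, -1.0]]
ft_force: [-0.9, 0.3, 0.6]
finger_gap: 0.0006
grip_force: 0.5
time: 6.75
tcp_pos: [0.5087, -0.1983, 0.0547]
ee_rot: [[0.948, 0.319, 0.001], [0.319, -0.948, -0.0], [0.001, 0.0, -1.0]]
ft_force: [1.2, 0.8, 1.8]
finger_gap: 0.0003
grip_force: 0.6
time: 7.25
tcp_pos: [0.5076, -0.1987, 0.0506]
ee_rot: [[0.948, 0.318, -0.001], [0.318, -0.948, -0.0], [-0.001, 0.0, -1.0]]
ft_force: [0.9, 0.6, 1.5]
finger_gap: 0.0009
grip_force: 0.6
t 7.25 shift [ 2.4 -0.3  0.6] head 18.5 twist None F [0.9 0.6 1.5] q [-0.14  0.73  0.58  1.95 -0.65  0.65 -0.39]
```

```bash
python3 -m crank '[[0,0,0,1.5,0],[0,0,0,0,0]]'
python3 - <<'E'
from h import *
print(r.get_state()["ft_force"], r.get_state()["moment"])
d=snap("scene",3); a=crop(d,185,235,195,255,8)
w=snap("wrist",3); b=cv2.resize(w["color"],None,fx=.75,fy=.75); im=np.zeros((480,790,3),np.uint8); im[:,:400]=a; im[:288,400:784]=b; cv2.imwrite("pics/c4.png",im)
E
```

```text
time: 7.5
tcp_pos: [0.5077, -0.1987, 0.0501]
ee_rot: [[0.948, 0.318, -0.0], [0.318, -0.948, 0.001], [0.0, -0.001, -1.0]]
ft_force: [-2.3, 2.0, 14.5]
finger_gap: 0.0007
grip_force: 7.0
[-2.29524134  1.98052914 14.45293884] [0.40689292 0.72424556 0.01321801]
```

View pics/c4.png

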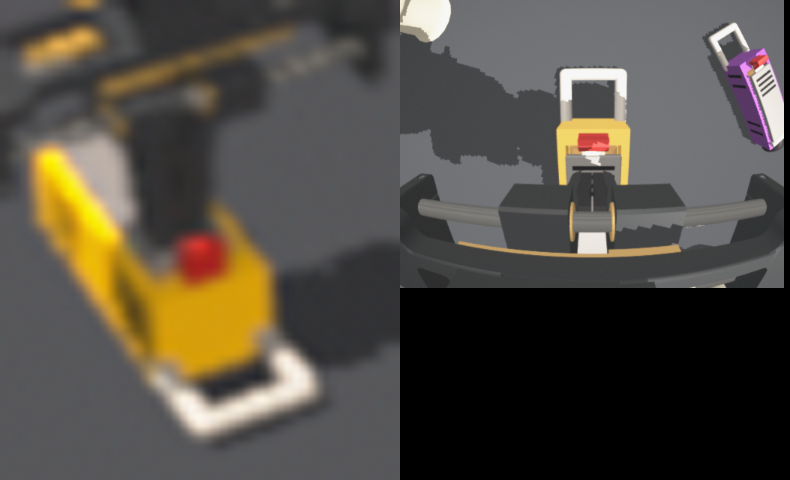

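The lid now looks flush: the wrist view shows its lug at the catch (593,150) and the force has jumped to 14 N. I give a little more press to be sure of the click, then rise and check.

```bash
python3 -m crank '[[0,0,0,1.5,0],[0,0,0,1,0],[0,0,0,0,0]]'
python3 -m crank '[[0,0,0,-15,0],[0,0,0,-40,0],[0,0,0,-50,0],[1,0,0,0,0],[1,0,0,0,0]]'
python3 - <<'E'
from h import *
w=snap("wrist",4); cv2.imwrite("pics/c5.png",cv2.resize(w["color"][80:384,100:412],None,fx=1.9,fy=1.9))
d=snap("scene",4); hsv=cv2.cvtColor(d["color"],cv2.COLOR_BGR2HSV); V,U=np.mgrid[:384,:512]
P,u,v=pts(d,(U>180)&(U<230)&(V>200)&(V<260)); q=P-c; lx=q@ex; ly=q@np.array([-ex[1],ex[0],0])
for a in range(-60,60,10):
    k=(lx*1000>=a)&(lx*1000<a+10)&(abs(ly)<.012)&(q[:,2]<.1); 
    if k.sum(): print(a,k.sum(),np.median(P[k,2]).round(4))
togo(c+.046*ex,18.6)
E
```

```text
time: 7.98
tcp_pos: [0.5078, -0.1988, 0.0494]
ee_rot: [[0.948, 0.317, 0.001], [0.317, -0.948, 0.002], [0.001, -0.002, -1.0]]
ft_force: [-8.8, 5.8, 35.8]
finger_gap: 0.0004
grip_force: 18.1
time: 8.6
tcp_pos: [0.5073, -0.198, 0.151]
ee_rot: [[0.948, 0.318, -0.001], [0.318, -0.948, 0.001], [-0.001, -0.001, -1.0]]
ft_force: [-0.1, -0.2, -0.6]
finger_gap: 0.0183
grip_force: 0.0
-60 11 0.0521
-50 10 0.0521
-40 13 0.0523
-30 10 0.0527
-20 10 0.0537
-10 12 0.0536
0 12 0.053
10 10 0.054
20 13 0.0545
30 15 0.0531
40 7 0.0508
50 73 0.0437
t 8.7 shift [ 26.1   0.8 128.3] head 18.6 twist -0.001 F [-0.1  0.3 -0.1] q [-0.25  0.58  0.73  1.92 -0.51  0.84 -0.5 ]
```

View pics/c5.png

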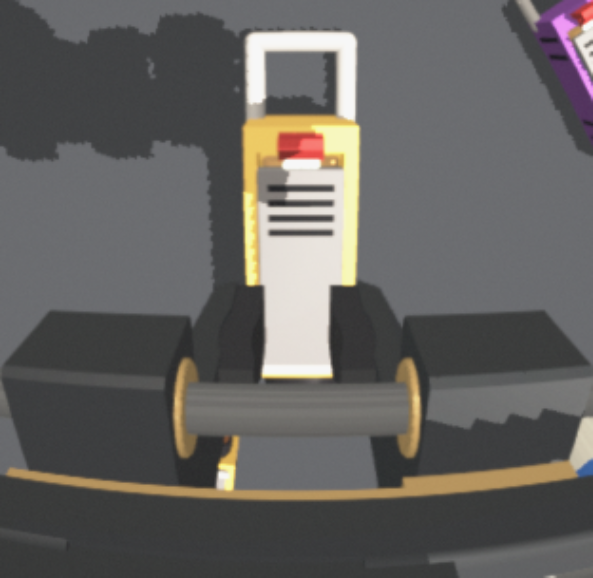

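The lid lies flat (heights level at about 52-54 mm), with its lug under the catch at (300,163) and nothing holding it, so it is latched. Next I go to the loop end of the body (lamp x ≈ +48) and grip its side walls.

```bash
python3 -m crank '[[1,14,0.5,0,0],[1,14,0.5,0,0],[1,0,0,40,0],[1,0,0,40,0],[1,0,0,0,0]]'
python3 -m crank '[[1,0,0,35,0],[1,0,0,20,0],[1,0,0,10,0],[1,0,0,0,0]]'
python3 -c "
from h import *
togo(c+.048*ex+[0,0,-.016],18.6)"
```

```text
time: 9.32
tcp_pos: [0.5336, -0.1893, 0.0692]
ee_rot: [[0.948, 0.319, -0.005], [0.319, -0.948, 0.001], [-0.005, -0.003, -1.0]]
ft_force: [-0.9, -0.1, -0.0]
finger_gap: 0.0761
grip_force: 0.0
time: 9.82
tcp_pos: [0.5351, -0.1906, 0.0069]
ee_rot: [[0.948, 0.318, -0.0], [0.318, -0.948, 0.0], [-0.0, -0.0, -1.0]]
ft_force: [0.5, 0.0, 0.2]
finger_gap: 0.0881
grip_force: 0.0
t 9.82 shift [-1.2 -1.3  0.9] head 18.6 twist -0.001 F [0.5 0.  0.2] q [-0.13  0.82  0.53  1.89 -0.7   0.62 -0.39]
```

```bash
python3 -m crank '[[0,0,0,0,0],[0,0,0,0,0],[0,0,0,0,0],[0,0,0,0,0],[0,0,0,0,0]]' 15
python3 -m crank '[[0,0,0,0,0],[0,0,0,0,0],[0,0,0,0,0]]'
python3 -m crank '[[0,0,0,-10,0],[0,0,0,-15,0],[0,0,0,-15,0],[0,0,0,-15,0],[0,0,0,0,0]]'
python3 -m crank '[[0,0,0,-15,0],[0,0,0,-15,0],[0,0,0,-15,0],[0,0,0,-15,0],[0,0,0,0,0]]'
python3 - <<'E'
from h import *
w=snap("wrist",5); d=snap("scene",5)
a=crop(d,165,245,160,260,5); b=cv2.resize(w["color"],None,fx=.75,fy=.75); im=np.zeros((500,790,3),np.uint8); im[:,:400]=a; im[:288,400:784]=b; cv2.imwrite("pics/c6.png",im)
E
```

```text
time: 10.45
tcp_pos: [0.5351, -0.1905, 0.007]
ee_rot: [[0.948, 0.318, 0.001], [0.318, -0.948, 0.0], [0.0, 0.0, -1.0]]
ft_force: [-0.1, -0.3, 2.7]
finger_gap: 0.0536
grip_force: 15.0
time: 10.82
tcp_pos: [0.5351, -0.1905, 0.007]
ee_rot: [[0.948, 0.318, 0.0], [0.318, -0.948, 0.0], [0.0, 0.0, -1.0]]
ft_force: [-1.3, 1.4, 5.8]
finger_gap: 0.054
grip_force: 15.0
time: 11.45
tcp_pos: [0.5364, -0.1905, 0.0633]
ee_rot: [[0.948, 0.318, 0.003], [0.318, -0.948, -0.0], [0.003, 0.001, -1.0]]
ft_force: [1.2, 0.6, -1.6]
finger_gap: 0.0539
grip_force: 15.0
time: 12.08
tcp_pos: [0.537, -0.1907, 0.1238]
ee_rot: [[0.948, 0.318, 0.005], [0.318, -0.948, -0.001], [0.004, 0.002, -1.0]]
ft_force: [2.9, 1.3, 3.7]
finger_gap: 0.0521
grip_force: 14.0
```

View pics/c6.png

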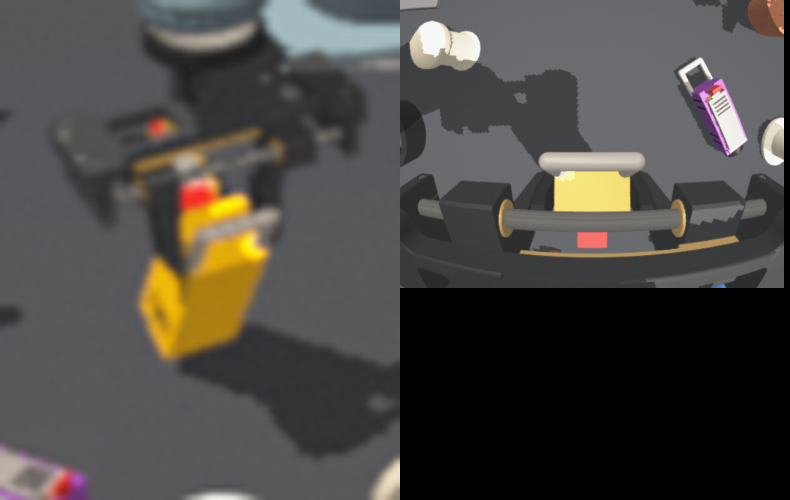

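The lamp is held and has drooped about 60° in the grip, lens down and loop up (crop (235,235)), with the lid still shut. I grip firmer, lift clear and measure the loop relative to the tool.

```bash
python3 -m crank '[[0,0,0,-20,0],[0,0,0,-40,0],[0,0,0,-40,0],[0,0,0,-40,0],[0,0,0,-40,0]]' 25
python3 -m crank '[[0,0,0,-10,0],[0,0,0,0,0],[0,0,0,0,0],[0,0,0,0,0]]'
python3 - <<'E'
from h import *
s=r.get_state(); R=np.array(s["ee_rot"]); p=np.array(s["tcp_pos"])
d=snap("scene",6); P,u,v=pts(d,np.ones((384,512),bool)); hs=cv2.cvtColor(d["color"],cv2.COLOR_BGR2HSV)[v,u]
q=(P-p)@R*1000   # tool frame: x, y, z down
k=(abs(q[:,0])<150)&(abs(q[:,1])<45)&(q[:,2]>-90)&(q[:,2]<150)
def rep(n,m):
    print(n,m.sum(),"px",u[m].min(),u[m].max(),v[m].min(),v[m].max(),"med",np.median(q[m],0).round(1),"p5",np.percentile(q[m],5,0).round(1),"p95",np.percentile(q[m],95,0).round(1))
yel=k&(hs[:,0]>18)&(hs[:,0]<34)&(hs[:,1]>140)&(hs[:,2]>60); rep("yellow",yel)
red=k&((hs[:,0]<8)|(hs[:,0]>174))&(hs[:,1]>140)&(hs[:,2]>80); rep("red",red)
g=k&(hs[:,1]<60)&(hs[:,2]>110); rep("light",g)
# normal planes of yellow: side profile by y~0
m=yel&(abs(q[:,1])<15)
for z in range(-60,120,10):
    j=m&(q[:,2]>=z)&(q[:,2]<z+10)
    if j.sum(): print(z,j.sum(),np.median(q[j],0).round(1))
a=crop(d,165,265,90,210,4); cv2.imwrite("pics/c7.png",a)
E
```

```text
time: 12.8
tcp_pos: [0.5337, -0.1906, 0.3031]
ee_rot: [[0.948, 0.317, -0.002], [0.317, -0.948, 0.0], [-0.001, -0.001, -1.0]]
ft_force: [1.5, 0.3, -3.5]
finger_gap: 0.0517
grip_force: 24.2
time: 13.3
tcp_pos: [0.5342, -0.1902, 0.3103]
ee_rot: [[0.948, 0.318, -0.002], [0.318, -0.948, 0.0], [-0.002, -0.001, -1.0]]
ft_force: [1.1, -0.0, -4.7]
finger_gap: 0.0518
grip_force: 24.1
yellow 583 px 190 214 147 184 med [-10.6   7.3  38.7] p5 [-52.1 -20.7 -16.6] p95 [ 16.2  25.5 102. ]
red 30 px 196 204 144 148 med [-29.2   2.4 -27.3] p5 [-37.1  -9.5 -46.4] p95 [  6.9  25.  -23.9]
light 108 px 196 219 132 160 med [ 26.8  -6.5 -43.1] p5 [  9.7 -38.3 -84.7] p95 [ 37.1  26.3 -10.5]
-50 1 [ 32.    7.8 -47.6]
-30 11 [-17.5  -5.6 -22.6]
-20 28 [  2.   -1.8 -12.7]
-10 44 [13.9 -0.2 -6. ]
0 22 [13.8 -1.8  5.7]
10 17 [ 9.4  1.7 15.6]
20 20 [ 3.7  1.6 25. ]
30 17 [-1.5 -1.6 33.6]
40 19 [-6.9  0.3 44.4]
50 15 [-11.4   1.1  54.8]
60 18 [-17.3  -0.6  64.7]
70 19 [-23.4  -1.3  75.6]
80 12 [-28.8   1.2  85.7]
90 17 [-32.8  -1.9  93.7]
100 17 [-38.8   0.8 104.9]
110 3 [-45.5   1.2 114.4]
```

View pics/c7.png

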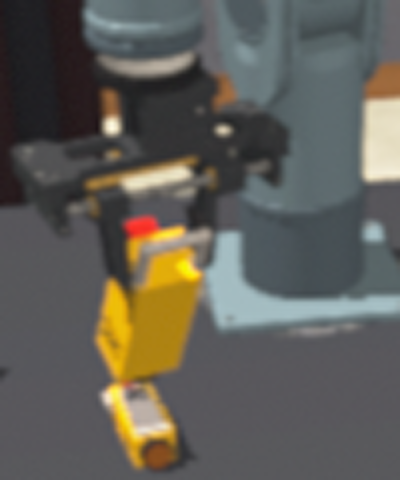

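The lamp hangs in the grip with a droop of about 62°, the loop's end bar at crop (170,255) well below the palm, and the box bottom clear of everything. I cross-check the loop position with the wrist camera's depth.

```bash
cat >> h.py <<'E'
def wpts(d):
    V,U=np.mgrid[:384,:512]; K=d["K"]; a=(U-K[0,2])/K[0,0]; b=(V-K[1,2])/K[1,1]; th=np.hypot(a,b)+1e-9
    z=d["z_map"]; c_=np.stack([a/th*np.tan(th)*z,b/th*np.tan(th)*z,z],-1)
    T=np.linalg.inv(d["view"]); return c_@T[:3,:3].T+T[:3,3]
def loopinfo(tag):
    s=r.get_state(); R=np.array(s["ee_rot"]); p=np.array(s["tcp_pos"]); d=snap("wrist",tag)
    q=(wpts(d)-p)@R*1000; h=cv2.cvtColor(d["color"],cv2.COLOR_BGR2HSV); V,U=np.mgrid[:384,:512]
    box=(abs(q[...,1])<27)&(abs(q[...,0])<70)&(d["z_map"]>0)
    g=box&(h[...,1]<60)&(h[...,2]>110)&(q[...,2]<0)&(q[...,2]>-75)&(q[...,0]>15)
    e=box&(h[...,0]>18)&(h[...,0]<34)&(h[...,1]>80)
    for n,m in(("bar",g),("yel",e)):
        print(n,m.sum(),np.median(q[m],0).round(1),np.percentile(q[m],5,0).round(1),np.percentile(q[m],95,0).round(1),"px",U[m].min(),U[m].max(),V[m].min(),V[m].max())
    x=q[e]; x=x[abs(x[:,1])<15]; print("endwall fit z=k*x+b",np.polyfit(x[:,0],x[:,2],1).round(3))
    return d
E
python3 - <<'E'
from h import *
d=loopinfo(6); togo([0,0,0])
E
```

```text
bar 3482 [ 33.7  -0.3 -42.7] [ 28.5 -23.6 -44.1] [ 36.9  22.8 -38.7] px 186 326 206 281
yel 5152 [  0.5   0.2 -12. ] [ -9.9 -24.  -40.9] [18.6 23.  -6.2] px 159 366 230 342
endwall fit z=k*x+b [ -0.844 -14.027]
t 13.4 shift [-445.7 -350.3  311.7] head 18.5 twist None F [-0.8 -0.1 -5. ] q [-0.38  0.42  0.87  1.71 -0.35  1.17 -0.66]
```

The two cameras agree: in the tool frame the loop centre is about 20 mm ahead (+x) and 21.5 mm above the TCP, with loop normal elevated 28° against the peg's 40°. I turn to heading 4.2° and go to a point 35 mm beyond the peg tip on its axis.

```bash
python3 -m crank '[[0,0,0,0,0.125],[0,0,0,0,0.125],[0,0,0,0,0],[0,0,0,0,0]]' >/dev/null
cat >> h.py <<'E'
PK=np.array([.646,.1565,.248]); PH=np.radians(4.2); PD=np.array([-np.cos(PH)*np.cos(.698),-np.sin(PH)*np.cos(.698),np.sin(.698)])
def peg(s): return PK+(s-.048)*PD
def tcpfor(s,lx=20.,lz=21.5,up=0): return peg(s)-lx/1000*np.array([np.cos(PH),np.sin(PH),0])-[0,0,lz/1000]+[0,0,up/1000]
E
python3 -c "
from h import *
togo(tcpfor(.125),4.2)"
```

```text
t 13.9 shift [  58.3 -337.7   35.5] head 4.4 twist 0.003 F [-0.5 -0.2 -3.8] q [-0.41  0.44  0.93  1.72 -0.38  1.18 -0.88]
```

```bash
python3 -m crank '[[0,0,-30,0,0],[0,10,-45,0,0],[0,10,-45,0,0],[0,10,-45,0,0],[0,10,-45,0,0]]' >/dev/null
python3 -m crank '[[0,10,-45,0,0],[0,8,-45,0,0],[0,0,-30,15,0],[0,0,-8,20,0],[0,0,0,0,0]]' >/dev/null
python3 -m crank '[[0,0,0,0,0],[0,0,0,0,0]]'
python3 - <<'E'
from h import *
d=loopinfo(7); togo(tcpfor(.125),4.2)
s=snap("scene",7)
for n,p in (("tip",peg(.09)),("root",peg(0))): print(n,proj(s,p))
a=crop(s,275,375,110,230,4); b=cv2.resize(d["color"],None,fx=.75,fy=.75); im=np.zeros((480,790,3),np.uint8); im[:,:400]=a; im[:288,400:784]=b; cv2.imwrite("pics/c8.png",im)
E
```

```text
time: 15.4
tcp_pos: [0.5684, 0.1494, 0.2776]
ee_rot: [[0.997, 0.072, 0.001], [0.072, -0.997, 0.0], [0.001, -0.0, -1.0]]
ft_force: [0.2, 0.2, -4.4]
finger_gap: 0.0519
grip_force: 24.7
bar 3510 [ 33.2  -0.6 -43.1] [ 28.3 -23.7 -44.6] [ 36.3  22.5 -38.8] px 187 327 207 235
yel 4347 [  0.1   4.  -12.6] [-10.5 -22.8 -90.6] [18.9 23.5 -6.4] px 160 374 232 342
endwall fit z=k*x+b [ -1.21  -15.241]
t 15.45 shift [-1.  -1.1  1.5] head 4.1 twist -0.001 F [ 0.4 -0.1 -4.5] q [-0.95  0.51  0.87  1.71 -0.42  1.13 -1.46]
tip [323.41470353 171.63376179]
root [330.81008765 200.23342967]
```

View pics/c8.png

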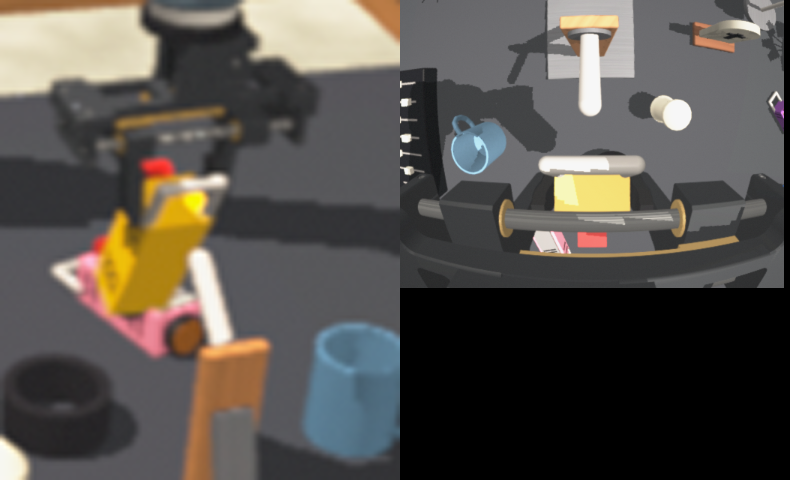

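The lamp is poised before the peg. The wrist view shows the peg (590,35-110) in line with the loop bar centre (592,163). I measure the peg in the tool frame with the wrist depth as well, so that loop and peg come from one camera.

Run:
```python
from h import *
s=r.get_state(); R=np.array(s["ee_rot"]); p=np.array(s["tcp_pos"])
print("expected: tip",((peg(.09)-p)@R*1000).round(1),"root",((peg(0)-p)@R*1000).round(1))
d=load("wrist7"); q=(wpts(d)-p)@R*1000; h=cv2.cvtColor(d["color"],cv2.COLOR_BGR2HSV); V,U=np.mgrid[:384,:512]
m=(U>225)&(U<285)&(V>35)&(V<160)&(h[...,1]<50)&(h[...,2]>120)&(q[...,0]<130)&(q[...,0]>30)&(q[...,2]<80)
for x in range(30,130,10):
    j=m&(q[...,0]>=x)&(q[...,0]<x+10)
    if j.sum()>5: print(x,j.sum(),"y",q[j][:,1].min().round(1),q[j][:,1].max().round(1),"ztop",np.percentile(q[j][:,2],5).round(1))
```

```text
expected: tip [45.9 -0.8  2.4] root [114.8  -0.8  60.3]
40 6 y -3.1 -0.5 ztop 7.1
50 467 y -9.4 5.8 ztop 1.7
60 586 y -9.7 6.0 ztop 3.3
70 524 y -9.6 5.8 ztop 10.6
80 435 y -10.2 5.9 ztop 20.1
90 387 y -10.4 5.6 ztop 28.0
100 322 y -9.9 5.2 ztop 36.6
110 491 y -17.4 16.1 ztop 42.4
```

```bash
python3 -m crank '[[0,0,-1.5,-1.5,0],[0,7.7,0,6.4,0],[0,7.7,0,6.4,0],[0,7.7,0,6.4,0],[0,0,0,0,0]]'
python3 -m crank '[[0,7.7,0,6.4,0],[0,7.7,0,6.4,0],[0,0,0,0,0]]'
python3 - <<'E'
from h import *
d=loopinfo(8); s=snap("scene",8)
a=crop(s,275,375,120,220,4); b=cv2.resize(d["color"],None,fx=.75,fy=.75); im=np.zeros((400,790,3),np.uint8); im[:,:400]=a; im[:288,400:784]=b; cv2.imwrite("pics/c9.png",im)
E
```

```text
time: 16.12
tcp_pos: [0.5909, 0.1538, 0.2581]
ee_rot: [[0.997, 0.074, -0.001], [0.074, -0.997, -0.001], [-0.001, 0.001, -1.0]]
ft_force: [-1.0, -0.8, -4.0]
finger_gap: 0.0516
grip_force: 24.4
time: 16.5
tcp_pos: [0.6063, 0.1552, 0.2455]
ee_rot: [[0.997, 0.074, -0.001], [0.074, -0.997, -0.001], [-0.001, 0.001, -1.0]]
ft_force: [0.5, 0.5, -4.4]
finger_gap: 0.0518
grip_force: 24.6
bar 5869 [ 34.    0.1 -41.3] [ 19.9 -22.  -44.6] [51.1 20.9 -3.6] px 187 327 139 246
yel 3866 [ -1.8   5.  -13.3] [-10.7 -23.6 -90.5] [19.  23.7 -7.1] px 160 368 233 342
endwall fit z=k*x+b [ -1.394 -18.176]
```

View pics/c9.png

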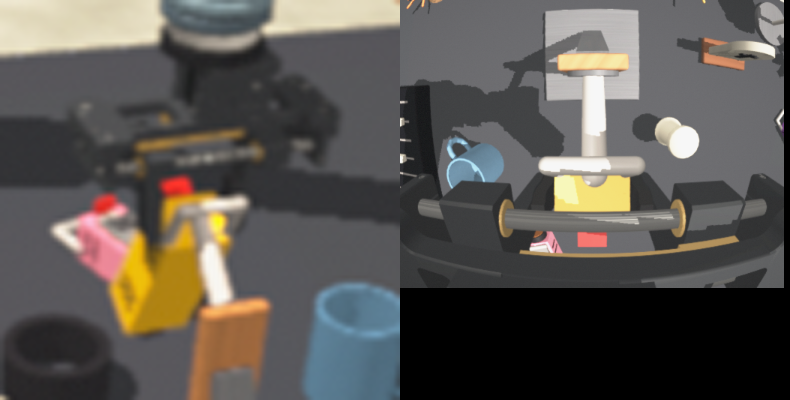

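The peg tip is through the loop, under the end bar (wrist (593,180)), well centred and with no contact force. I carry on down the peg.

```bash
python3 -m crank '[[0,7.7,0,6.4,0],[0,7.7,0,6.4,0],[0,0,0,0,0],[0,0,0,0,0]]'
python3 -m crank '[[0,4.6,0,3.8,0],[0,0,0,3,0],[0,0,0,0,0],[0,0,0,0,0]]'
```

```text
time: 17.1
tcp_pos: [0.6214, 0.1562, 0.2333]
ee_rot: [[0.997, 0.074, -0.0], [0.074, -0.997, -0.0], [-0.0, 0.0, -1.0]]
ft_force: [0.5, -0.4, -4.1]
finger_gap: 0.0519
grip_force: 24.4
time: 17.6
tcp_pos: [0.6259, 0.1567, 0.2266]
ee_rot: [[0.997, 0.074, -0.0], [0.074, -0.997, -0.0], [-0.0, 0.0, -1.0]]
ft_force: [0.8, 1.0, -3.4]
finger_gap: 0.0518
grip_force: 24.4
```

No contact force. I ease the grip first so the lamp settles onto the peg, then open.

```bash
python3 -m crank '[[0,0,0,0,0],[0,0,0,0,0],[0,0,0,0,0],[0,0,0,0,0]]' 3
python3 -m crank '[[0.62,0,0,0,0],[0.65,0,0,0,0],[0.7,0,0,0,0],[0.85,0,0,0,0],[0.95,0,0,0,0]]'
python3 -m crank '[[1,0,0,0,0],[1,0,0,0,0],[1,0,0,0,0],[1,0,0,0,0]]'
python3 - <<'E'
from h import *
d=snap("wrist",9); s=snap("scene",9)
a=crop(s,275,375,120,220,4); b=cv2.resize(d["color"],None,fx=.75,fy=.75); im=np.zeros((400,790,3),np.uint8); im[:,:400]=a; im[:288,400:784]=b; cv2.imwrite("pics/c10.png",im)
E
```

```text
time: 18.1
tcp_pos: [0.6257, 0.1567, 0.2265]
ee_rot: [[0.997, 0.074, -0.001], [0.074, -0.997, 0.0], [-0.001, -0.0, -1.0]]
ft_force: [-0.6, 0.4, -3.2]
finger_gap: 0.0517
grip_force: 3.0
time: 18.73
tcp_pos: [0.626, 0.1567, 0.2267]
ee_rot: [[0.997, 0.074, 0.0], [0.074, -0.997, 0.0], [0.0, -0.0, -1.0]]
ft_force: [0.2, -0.7, -0.4]
finger_gap: 0.0797
grip_force: 0.0
time: 19.23
tcp_pos: [0.626, 0.1567, 0.2266]
ee_rot: [[0.997, 0.074, 0.0], [0.074, -0.997, -0.0], [0.0, 0.0, -1.0]]
ft_force: [-1.3, -0.0, -0.4]
finger_gap: 0.0882
grip_force: 0.0
```

View pics/c10.png

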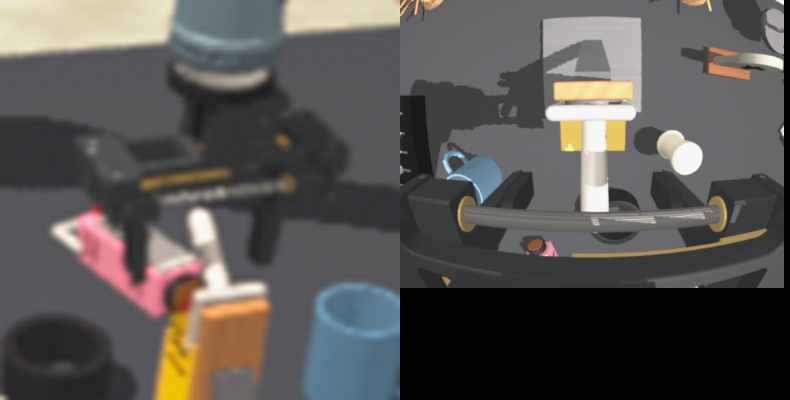

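The lamp hangs from its end bar far down the peg, near the board (wrist (590,113)), free of the fingers. I back straight up and away, then check by numbers.

```bash
python3 -m crank '[[1,0,0,-20,0],[1,0,0,-40,0],[1,0,0,-50,0],[1,0,0,-50,0],[1,-30,0,0,0]]' >/dev/null
python3 -m crank '[[1,-50,0,0,0],[1,-50,0,0,0],[1,0,0,0,0],[1,0,0,0,0],[1,0,0,0,0]]'
cat > chk.py <<'E'
from h import *
import sys
d=snap("scene",sys.argv[1]); P,u,v=pts(d,np.ones((384,512),bool)); hs=cv2.cvtColor(d["color"],cv2.COLOR_BGR2HSV)[v,u]
k=(abs(P[:,0]-.64)<.09)&(abs(P[:,1]-.16)<.07)
for n,m in(("yel",k&(hs[:,0]>18)&(hs[:,0]<34)&(hs[:,1]>140)&(P[:,0]<.675)),("bar/peg",k&(hs[:,1]<60)&(hs[:,2]>110)&(P[:,2]>.2)),("red",k&((hs[:,0]<8)|(hs[:,0]>174))&(hs[:,1]>140)&(P[:,0]<.675))):
    if m.sum(): print(n,m.sum(),np.percentile(P[m],5,0).round(3),np.median(P[m],0).round(3),np.percentile(P[m],95,0).round(3))
w=snap("top",sys.argv[1]); P,u,v=pts(w,np.ones((384,512),bool)); hs=cv2.cvtColor(w["color"],cv2.COLOR_BGR2HSV)[v,u]
k=(abs(P[:,0]-.64)<.07)&(abs(P[:,1]-.16)<.07)
for n,m in(("yel",k&(hs[:,0]>18)&(hs[:,0]<34)&(hs[:,1]>140)&(P[:,2]>.05)&(P[:,0]<.675)),("red",k&((hs[:,0]<8)|(hs[:,0]>174))&(hs[:,1]>140)&(P[:,0]<.675)),("bar",k&(hs[:,1]<60)&(hs[:,2]>110)&(P[:,2]>.2)&(abs(P[:,1]-.158)>.012))):
    if m.sum(): print("top",n,m.sum(),np.percentile(P[m],5,0).round(3),np.median(P[m],0).round(3),np.percentile(P[m],95,0).round(3))
o=load("top0"); df=(cv2.absdiff(o["color"],w["color"]).max(2)>50); n,l,st,ce=cv2.connectedComponentsWithStats(df.astype(np.uint8)); print([(s.tolist()) for s in st[1:] if s[4]>25])
E
python3 chk.py 10; python3 -m crank '[[1,0,0,0,0],[1,0,0,0,0],[1,0,0,0,0],[1,0,0,0,0],[1,0,0,0,0]]'>/dev/null;python3 chk.py 11
```

```text
time: 20.58
tcp_pos: [0.4977, 0.1469, 0.3872]
ee_rot: [[0.997, 0.073, 0.002], [0.073, -0.997, -0.001], [0.001, 0.001, -1.0]]
ft_force: [-0.2, 0.3, 0.0]
finger_gap: 0.088
grip_force: 0.0
yel 193 [0.643 0.129 0.074] [0.659 0.132 0.14 ] [0.673 0.142 0.202]
bar/peg 173 [0.628 0.139 0.238] [0.659 0.156 0.247] [0.685 0.181 0.276]
red 5 [0.624 0.148 0.196] [0.625 0.151 0.198] [0.633 0.154 0.2  ]
top yel 196 [0.642 0.129 0.109] [0.656 0.139 0.2  ] [0.673 0.182 0.204]
top red 36 [0.622 0.147 0.191] [0.629 0.154 0.198] [0.638 0.164 0.219]
top bar 39 [0.671 0.136 0.231] [0.677 0.174 0.242] [0.682 0.186 0.248]
[[178, 148, 29, 29, 500], [112, 164, 68, 220, 10620], [106, 173, 8, 68, 261], [289, 191, 34, 56, 725], [64, 194, 24, 6, 64], [185, 198, 15, 4, 45], [62, 205, 25, 7, 91], [63, 218, 23, 6, 57], [66, 230, 19, 7, 71], [65, 242, 20, 7, 74], [7, 308, 16, 8, 35]]
yel 194 [0.644 0.129 0.074] [0.659 0.132 0.14 ] [0.673 0.14  0.201]
bar/peg 173 [0.627 0.14  0.238] [0.66  0.156 0.247] [0.685 0.183 0.275]
red 5 [0.623 0.149 0.195] [0.63  0.149 0.199] [0.633 0.153 0.202]
top yel 197 [0.643 0.129 0.112] [0.656 0.14  0.199] [0.674 0.182 0.204]
top red 36 [0.622 0.147 0.189] [0.629 0.153 0.199] [0.638 0.163 0.22 ]
top bar 39 [0.672 0.136 0.234] [0.676 0.174 0.243] [0.682 0.187 0.246]
[[178, 148, 29, 29, 502], [112, 164, 68, 220, 10327], [106, 174, 9, 68, 257], [289, 191, 34, 56, 720], [65, 194, 23, 6, 60], [185, 198, 15, 4, 50], [122, 201, 21, 21, 271], [62, 205, 25, 7, 91], [63, 218, 24, 6, 57], [66, 230, 19, 7, 69], [66, 242, 19, 7, 73], [7, 308, 16, 8, 35]]
```

Run:
```python
from h import *
for n in("scene","top"):
    a,b=load(n+"0"),load(n+"11"); 
    for lab,lo,hi in(("mug",(98,90,60),(112,200,255)),):
        for d in(a,b):
            h=cv2.cvtColor(d["color"],cv2.COLOR_BGR2HSV); P,u,v=pts(d,cv2.inRange(h,lo,hi)>0); k=(abs(P[:,0]-.52)<.15)&(abs(P[:,1]-.3)<.12)&(P[:,2]>.06)&(P[:,2]<.1); print(n,lab,k.sum(),np.median(P[k],0).round(3))
d=load("top11"); P,u,v=pts(d,np.ones((384,512),bool)); k=(P[:,0]>.56)&(P[:,0]<.65)&(abs(P[:,1]-.155)<.022)&(P[:,2]>.04)&(P[:,2]<.21)
for x in np.arange(.56,.65,.01):
    j=k&(P[:,0]>=x)&(P[:,0]<x+.01); print(x.round(2),j.sum(),P[j][:,2].max().round(3) if j.sum() else "")
```

```text
scene mug 364 [0.525 0.364 0.077]
scene mug 340 [0.527 0.364 0.076]
top mug 238 [0.516 0.38  0.083]
top mug 0 [nan nan nan]
0.56 0 
0.57 0 
0.58 0 
0.59 0 
0.6 0 
0.61 0 
0.62 19 0.203
0.63 88 0.205
0.64 41 0.205
  return _methods._mean(a, axis=axis, dtype=dtype,
  ret = um.true_divide(
```

The lid is shut (nothing sticks out in front of the catch), the lamp hangs still at the peg's root, and the mug has not moved. I hand in.

```bash
python3 -c "
from bench import r
print(r.sign_off())"
```

```text
the job is handed in; nothing more can be done
None
```

The lid is latched shut, the lamp hangs lens-down by its loop at the foot of the peg (possibly resting lightly against the board), and the job is handed in at about 21 s with nothing else seen to move; I viewed 12 pictures, two over the limit of 10.

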